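# Wind the brazing wire right back into its cassette

## Robot

A 6-joint arm with a two-finger parallel gripper is mounted at the origin on the work surface. World frame = base frame: x ahead of the robot, y to its left, z up, the work surface at z = 0. Lengths are in mm, angles in rad, forces in N, time in s.
With the tool pointing down it reaches from about 275 to 750 mm from the base axis. Payload 10.2 kg.
Tool frame: the origin (TCP) lies on the front face of the gripper's body, between the roots of the fingers; the fingertips stand 73 mm ahead of it and the grasp point (between the pads) lies 54 mm ahead of it; z points along the fingers, y is the line along which they close (so a half turn about z gives the same grasp; the last joint's range is limited). The gripper opens to 85 mm and grips with 20 to 120 N. Pads are 22 mm wide; open, the fingers measure 114 mm over their backs; the gripper's body (76 mm by 85 mm) begins 54 mm behind the grasp point. The pads swing forward as they close: fully open they stand 13 mm farther back than shut.
Start: joints at [-1.542, 0.313, 1.498, -0, 1.331, -0.223], TCP at [130.789, -508.454, 303.894] pointing down, gripper open.
Joint ranges: [-2.94, 2.94], [-0.97, 2.17], [0.19, 2.56], [-1.23, 4.37], [0.02, 3.11], [-2.88, 2.88]. Speed limits (rad/s): [2.39, 2.39, 3.01, 3.14, 3.14, 3.14].

## Interface

Orientations are given as a unit quaternion [w, x, y, z].
In Python, from rig import * gives the robot as it stands.
- The arm moves only by the tool step_arm, never from a script. Its argument "plan" is a list of rows, each an object with "offset": the shift along the tool's x, y, z in cm, a list of three; "rot": the turn, a rotation vector about the tool's x, y, z in degrees, a list of three; "gripper": the finger opening in cm, from 0 to 8.54. In form: [{"offset": [x, y, z], "rot": [wx, wy, wz], "gripper": gripper}, ...]. A call has 1 to 12 rows; each row is the pose to reach, as a shift and turn from the pose commanded when the call began, along the tool's axes at that moment; what a row does not reach only later rows make up. A row lasts 1/10 s, in which the tool goes at most 50 mm and 8.59 degrees, less where a joint would pass 70% of its speed; a pose out of reach is approached as far as the arm can. A call with a gripper value outside its range is refused whole. The fingers move at their own pace and stop on an object; "squeeze" is the grip in N (left out, the last holds). Time passes only in rows, so rows that repeat a pose let the fingers close. It gives the time, the measured TCP pose, the force, the opening and the grip force at its end, in the units of the state.
- sense(): the state, without advancing time (a new reading comes with each control period).
- capture(name): name is "side" or "top"; returns a dict with "color" (384x512x3 uint8, red, green, blue), "depth" (384x512 float32, mm along the optical axis (not along the pixel's ray), 0 where there is no reading), "vertical_fov" (degrees; the focal length in pixels is half the picture's height over the tangent of half this angle, whatever the lens; pixels are square), "cx", "cy" (the principal point, pixels), "k1" (the pictures are not rectified: a ray, as slopes to the right and down, at radius r is drawn at 1 + k1 r^2 times it, then the intrinsics apply), "rvec" (rotation vector, rad) and "tvec" (3), from world to camera coordinates, as OpenCV has them. Camera axes: x right, y down, z forward; pixel columns grow to the right and rows downward; lengths in mm; the calibration is good to about 2 mm. A picture is of the moment at which its call begins.
- finish_job(): hands the job in; it is judged then, once.
The state is a dict: "time_s": time; "joints": joint angles; "dq": joint speeds; "tau": joint torques, N m; "eef_pos": TCP position; "ee_rot": TCP orientation; "force": force on the tool from outside, world axes, zero at the start; "wrist_torque": the same for the moment, N m; "grip_width": opening from 0.0 (shut) to 1.0 (fully open); "grip_force": force on a finger pad.
Only numpy, scipy, OpenCV 4.12 (cv2) and the standard library are available. Lean on these libraries where they do the work, as an engineer would, in place of code of your own. Each camera call takes 0.05 s, during which the arm holds its last target. There are 200 camera calls.

## Task

The last of the wire in the cassette with the yellow lid has to be wound home: turn its crank clockwise (seen from above) until the resistance suddenly drops away and the red feeler pin beside the crank sinks. Stop there with the pin down, since cranking on lifts it again, and let go; leave the crank of the blue-lidded cassette alone.

Things in the scene. Friction and masses are not known exactly. Their poses are not given: they have to be found in the camera images.
- crank_knob_center (a point): Middle of the crank knob of the yellow-lidded cassette: an upright black cylinder, 24 mm thick, 40 mm tall (78 to 118 mm above the bench), on a flat steel crank arm. It spins freely on its pin, so a gripper holding it can keep its heading all round. Cranking takes 6 to 12 N at the knob while it moves, about 1 N once the wire's tail is past the feeler, 165 to 265 degrees from the start.
- crank_axis (a point): Point on the upright axis of that crank, level with the knob's middle; the knob runs round it on a level circle of 55 mm radius. It is the centre of the yellow-lidded cassette: a closed round grey housing, 190 mm across on a 210 mm foot, fixed to the bench, lid 58 mm above the bench. Only the knob stands higher than 78 mm.
- feeler (a joint): Sinking of the red feeler pin, 14 mm thick, in a white collar on the yellow lid 78 mm from the crank axis, in m. It stands 10 mm above the lid (reads 0) while wire runs under it and drops by itself out of sight into its hole (reads 0.009) as the resistance goes. It stays down over the next 60 degrees of cranking; farther on it is lifted again. It cannot be pushed down.
- other_crank_knob_center (a point): Middle of the crank knob of the second cassette, of the same build and sizes but with a blue lid. Not to be turned.
Mind the look-alikes: they are no part of the job. Leave any orange or turquoise look-alike of the part that bears crank_knob_center alone.

How it is judged:
By the outcome, as a careful person would: the job done as asked, in the order asked, and still so for the second after the job is handed in, with the robot touching nothing.
It also fails if it takes over 38 s, if anything falls off the work surface, if the arm or the gripper's body presses on something with over 40 N, if the wrist force passes 120 N, or if a joint passes its speed limit or range.

## Working session

There is one attempt and no reset: what is moved stays moved. The work goes in short steps, Python scripts to look and compute and a tool call to move; the robot and the scene stay as the last step left them, time stands still between calls to the robot, and variables do not carry over. Pictures are saved under pics/ and viewed, at most 10 in all, crops included, and the job is handed in when it is done.

Besides the shell and the picture viewer there is one more tool, called after ">>>" in YAML: its name, and indented under it one key for each argument. step_arm: Moves the arm, as the interface text tells. Its arguments: {"type":"object","properties":{"plan":{"type":"array"},"squeeze":{"type":"number"}},"required":["plan"]}

```bash
mkdir -p pics; cat > h.py <<'E'
from rig import *
import numpy as np, cv2
from scipy.spatial.transform import Rotation as R
def K(c):
    f=c["color"].shape[0]/2/np.tan(np.radians(c["vertical_fov"])/2)
    return np.array([[f,0,c["cx"]],[0,f,c["cy"]],[0,0,1.]]), np.array([c["k1"],0,0,0.])
def ray(c,uv):
    k,d=K(c); p=cv2.undistortPoints(np.array([[uv]],float),k,d)[0,0]
    Rm=cv2.Rodrigues(np.array(c["rvec"],float))[0]; t=np.array(c["tvec"],float).ravel()
    return -Rm.T@t, Rm.T@np.array([p[0],p[1],1.])
def at_z(c,uv,z):
    o,v=ray(c,uv); return o+v*(z-o[2])/v[2]
def at_depth(c,uv):
    o,v=ray(c,uv); return o+v*float(c["depth"][int(round(uv[1])),int(round(uv[0]))])
def tri(c1,u1,c2,u2):
    o1,a=ray(c1,u1);o2,b=ray(c2,u2)
    s=np.linalg.lstsq(np.c_[a,-b],o2-o1,rcond=None)[0]
    p,q=o1+s[0]*a,o2+s[1]*b
    return (p+q)/2,np.linalg.norm(p-q)
def proj(c,P):
    k,d=K(c); return cv2.projectPoints(np.array([P],float),np.array(c["rvec"],float),np.array(c["tvec"],float),k,d)[0].ravel()
def save(img,n): cv2.imwrite("pics/"+n,cv2.cvtColor(img,cv2.COLOR_RGB2BGR))
E
python3 - <<'E'
from h import *
import pickle
s,t=capture("side"),capture("top")
pickle.dump((s,t),open("c0.pkl","wb"))
save(s["color"],"s0.png");save(t["color"],"t0.png")
print(s["vertical_fov"],s["k1"],t["vertical_fov"],t["k1"]); print(sense())
E
```

```text
57.80289162278375 -0.08854950712290408 45.91885168084147 -0.17383642761529983
{'time_s': 0.1, 'joints': array([-1.54239021e+00,  3.13403968e-01,  1.49831244e+00, -2.10113763e-05,
        1.33097881e+00, -2.23387769e-01]), 'dq': array([-0.00060508, -0.00196733, -0.00126946,  0.00086964, -0.0018785 ,
        0.00214846]), 'tau': array([ 1.65331392e-03, -4.12904227e+01, -2.60144126e+01, -2.86644554e-04,
        3.05791255e-03,  8.96822286e-06]), 'eef_pos': array([ 130.78636749, -508.3157335 ,  303.40549527]), 'ee_rot': array([-5.49658339e-04,  9.92084977e-01,  1.25567089e-01,  4.35047295e-05]), 'force': array([-0.18199193,  0.66819115,  0.19185952]), 'wrist_torque': array([ 0.03386613,  0.00198524, -0.01019194]), 'grip_force': 0.0, 'grip_width': 0.9957098002688959}
```

View pics/s0.png

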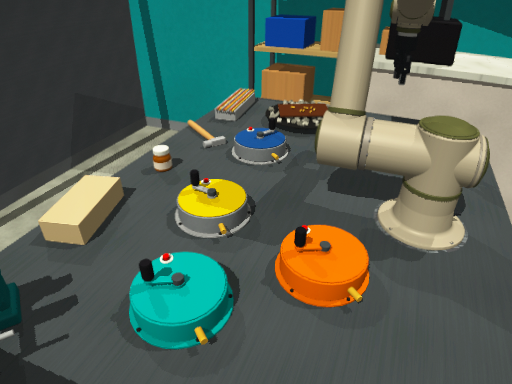

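View pics/t0.png

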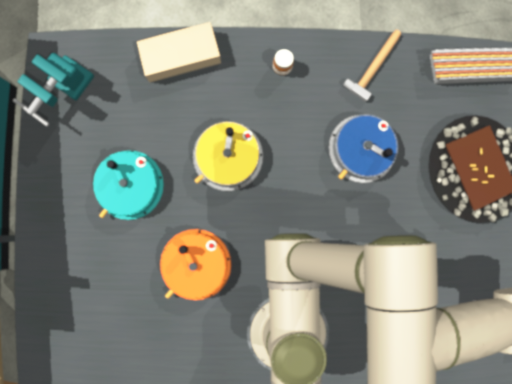

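The side view shows four cassettes: turquoise (180,290), orange (322,262), yellow (212,205) and blue (260,145). In the top view they sit at (128,184), (195,264), (228,155) and (365,147). The yellow-lidded one with the grey housing fits the description, and its knob is near side (195,180) / top (230,132). I'll confirm this in an enlarged crop.

```bash
python3 - <<'E'
from h import *
import pickle
s,t=pickle.load(open("c0.pkl","rb"))
a=cv2.resize(s["color"][155:245,165:265],None,fx=4,fy=5.5,interpolation=cv2.INTER_CUBIC)
a=cv2.resize(s["color"][160:240,170:250],(400,400),interpolation=cv2.INTER_CUBIC)
b=cv2.resize(t["color"][115:195,188:268],(400,400),interpolation=cv2.INTER_CUBIC)
save(np.hstack([a,b]),"crop0.png")
E
```

```text
(no output)
```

View pics/crop0.png

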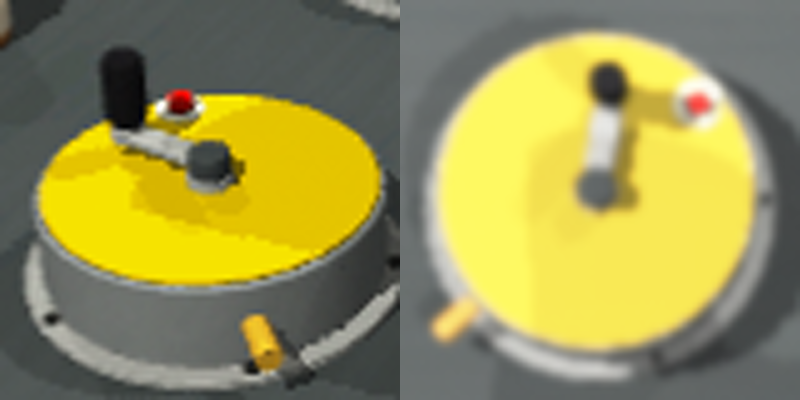

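The crop confirms it: grey housing, yellow lid. The knob top is at side (194.2,170.4) / top (229.2,130.8). The hub top is at side (211.4,189.7) / top (227,152), and the feeler at side (205.6,179.6) / top (247.2,135.2).

```bash
python3 - <<'E'
from h import *
import pickle
s,t=pickle.load(open("c0.pkl","rb"))
for n,u,v in [("knobtop",(194.2,170.6),(229.2,130.8)),("hub",(211.4,189.7),(227,152)),("feeler",(205.6,179.6),(247.2,135.2))]:
    print(n,tri(s,u,t,v),at_depth(t,v),at_depth(s,u))
# lid plane fit from yellow pixels
for c,n in((s,'s'),(t,'t')):
    h=cv2.cvtColor(c["color"],cv2.COLOR_RGB2HSV); m=(abs(h[...,0].astype(int)-27)<5)&(h[...,1]>120)&(h[...,2]>120)
    k,l,st,ce=cv2.connectedComponentsWithStats(m.astype(np.uint8)); i=1+st[1:,4].argmax()
    cs=cv2.findContours((l==i).astype(np.uint8),0,2)[0]; hull=cv2.convexHull(np.vstack(cs))[:,0]
    P=np.array([at_z(c,p,58)[:2] for p in hull.astype(float)]); print(n,st[i],cv2.minEnclosingCircle(P.astype(np.float32)))
q=sense(); print(R.from_quat(np.roll(q["ee_rot"],-1)).as_matrix().round(3))
E
```

```text
knobtop (array([585.05636042, 174.11392808, 119.91117196]), np.float64(1.8239250091257042)) [584.20711791 173.69468422 119.99169501] [587.51669101 172.02332752 118.44985008]
hub (array([532.32711148, 181.17714854,  77.26271723]), np.float64(1.514582245938304)) [531.69573861 180.87443079  76.85226112] [532.21590412 182.81835307  78.35012584]
feeler (array([583.57817672, 123.70449123,  65.22054067]), np.float64(0.9833289486447077)) [583.27395528 123.49128551  64.47638961] [581.16847461 128.52153794  68.4694035 ]
s [ 178  179   68   38 1814] ((532.6195068359375, 181.760009765625), 93.0196762084961)
t [ 197  123   62   61 2698] ((532.2526245117188, 180.52052307128906), 90.84050750732422)
[[ 0.968  0.249 -0.   ]
 [ 0.249 -0.968  0.001]
 [ 0.    -0.001 -1.   ]]
```

>>> step_arm:
  plan:
    - {"offset":[61.1,-54.7,7.4],"rot":[0,0,0],"gripper":8.5}
    - {"offset":[61.1,-54.7,7.4],"rot":[0,0,0],"gripper":8.5}
    - {"offset":[61.1,-54.7,7.4],"rot":[0,0,0],"gripper":8.5}
    - {"offset":[61.1,-54.7,7.4],"rot":[0,0,0],"gripper":8.5}
    - {"offset":[61.1,-54.7,7.4],"rot":[0,0,0],"gripper":8.5}
    - {"offset":[61.1,-54.7,7.4],"rot":[0,0,0],"gripper":8.5}
    - {"offset":[61.1,-54.7,7.4],"rot":[0,0,0],"gripper":8.5}
    - {"offset":[61.1,-54.7,7.4],"rot":[0,0,0],"gripper":8.5}
    - {"offset":[61.1,-54.7,7.4],"rot":[0,0,0],"gripper":8.5}
    - {"offset":[61.1,-54.7,7.4],"rot":[0,0,0],"gripper":8.5}
    - {"offset":[61.1,-54.7,7.4],"rot":[0,0,0],"gripper":8.5}
    - {"offset":[61.1,-54.7,7.4],"rot":[0,0,0],"gripper":8.5}

```text
time_s: 1.3
eef_pos: [463.4, -9.4, 249.7]
ee_rot: [0.0, 0.992, 0.126, -0.0]
force: [0.6, -1.0, 0.3]
grip_width: 0.995
grip_force: 0.0
```

>>> step_arm:
  plan:
    - {"offset":[16.0,-14.2,2.0],"rot":[0,0,0],"gripper":8.5}
    - {"offset":[16.0,-14.2,2.0],"rot":[0,0,0],"gripper":8.5}
    - {"offset":[16.0,-14.2,2.0],"rot":[0,0,0],"gripper":8.5}
    - {"offset":[16.0,-14.2,2.0],"rot":[0,0,0],"gripper":8.5}
    - {"offset":[16.0,-14.2,2.0],"rot":[0,0,0],"gripper":8.5}
    - {"offset":[16.0,-14.2,2.0],"rot":[0,0,0],"gripper":8.5}
    - {"offset":[16.0,-14.2,2.0],"rot":[0,0,0],"gripper":8.5}

```text
time_s: 2.0
eef_pos: [581.9, 165.4, 229.6]
ee_rot: [0.0, 0.992, 0.126, -0.001]
force: [-0.3, 0.5, 0.2]
grip_width: 0.998
grip_force: 0.0
```

```bash
python3 - <<'E'
from h import *
s,t=capture("side"),capture("top")
q=sense();Rm=R.from_quat(np.roll(q["ee_rot"],-1)).as_matrix()
print(q["eef_pos"],Rm.T@(np.array([586.5,173.4,156])-q["eef_pos"])/10)
a=cv2.resize(s["color"][110:240,150:280],(520,520),interpolation=cv2.INTER_CUBIC)
save(a,"s1.png")
E
```

```text
[581.90862893 164.82034931 230.19726403] [ 0.65893179 -0.7182691   7.41951139]
```

View pics/s1.png

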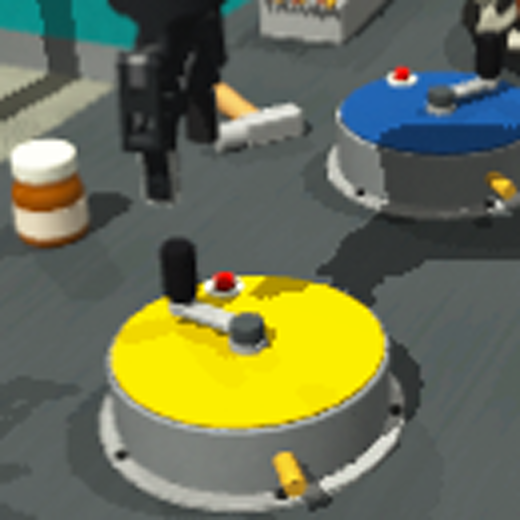

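The crop shows the open gripper at (165,120), above and behind the knob at (178,268), and clear of it. I'll correct sideways and descend.

>>> step_arm:
  plan:
    - {"offset":[0.65,-0.7,2],"rot":[0,0,0],"gripper":8.5}
    - {"offset":[0.65,-0.7,4],"rot":[0,0,0],"gripper":8.5}
    - {"offset":[0.65,-0.7,6],"rot":[0,0,0],"gripper":8.5}
    - {"offset":[0.65,-0.7,7.3],"rot":[0,0,0],"gripper":8.5}
    - {"offset":[0.65,-0.7,7.3],"rot":[0,0,0],"gripper":8.5}
    - {"offset":[0.65,-0.7,7.3],"rot":[0,0,0],"gripper":8.5}

```text
time_s: 2.7
eef_pos: [587.1, 173.9, 157.9]
ee_rot: [0.0, 0.992, 0.125, 0.001]
force: [0.2, 0.2, 0.4]
grip_width: 0.996
grip_force: 0.0
```

>>> step_arm:
  plan:
    - {"offset":[0,0,0],"rot":[0,0,0],"gripper":1.5}
    - {"offset":[0,0,0],"rot":[0,0,0],"gripper":1.5}
    - {"offset":[0,0,0],"rot":[0,0,0],"gripper":1.5}
    - {"offset":[0,0,0],"rot":[0,0,0],"gripper":1.5}
    - {"offset":[0,0,0],"rot":[0,0,0],"gripper":1.5}
    - {"offset":[0,0,0],"rot":[0,0,0],"gripper":1.5}
    - {"offset":[0,0,0],"rot":[0,0,0],"gripper":1.5}
    - {"offset":[0,0,0],"rot":[0,0,0],"gripper":1.5}
  squeeze: 50

```text
time_s: 3.5
eef_pos: [587.0, 174.8, 157.4]
ee_rot: [-0.0, 0.992, 0.126, 0.001]
force: [2.1, 6.5, 4.2]
grip_width: 0.265
grip_force: 49.1
```

```bash
python3 - <<'E'
from h import *
q=sense(); print(q)
s,t=capture("side"),capture("top")
save(cv2.resize(s["color"][110:240,150:280],(520,520),interpolation=cv2.INTER_CUBIC),"s2.png")
E
```

```text
{'time_s': 3.5, 'joints': array([9.80862590e-02, 6.42361147e-01, 1.39187478e+00, 9.33147797e-04,
       1.10592213e+00, 1.41655579e+00]), 'dq': array([-8.63707374e-04, -4.10744821e-04, -5.45150536e-04,  5.85159044e-04,
        7.95080280e-04, -1.37614496e-05]), 'tau': array([-2.87165523e+00, -5.04593360e+01, -2.12399000e+01, -1.14955869e+00,
        3.99993723e-01,  1.24676324e-03]), 'eef_pos': array([587.044929  , 174.78125255, 157.44048633]), 'ee_rot': array([-3.96908625e-04,  9.92077869e-01,  1.25621711e-01,  7.28726173e-04]), 'force': array([2.07561113, 6.48838258, 4.18377103]), 'wrist_torque': array([ 0.8897213 , -0.21631131, -0.01058499]), 'grip_force': 49.10256360657513, 'grip_width': 0.26508677185765395}
```

View pics/s2.png

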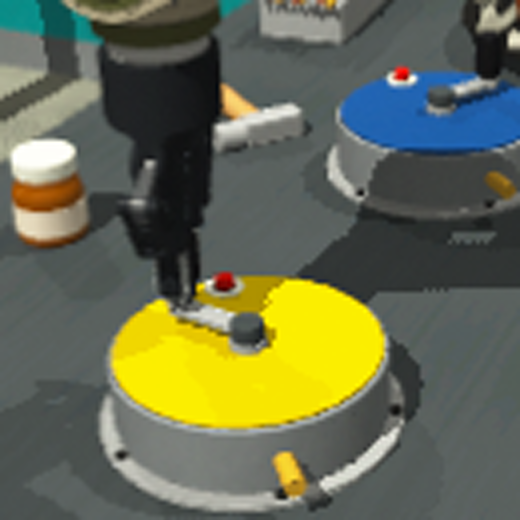

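The crop shows the fingers closed around the knob at (180,280). The opening is about 23 mm and the grip 49 N, so it is held. The pin is still up at (224,282). Next I'll work out the circle offsets in tool axes.

```bash
cat > arc.py <<'E'
import numpy as np,sys
# start angle(deg), step, n
a0,st,n=map(float,sys.argv[1:]); c,s=np.cos(np.radians(14.43)),np.sin(np.radians(14.43))
p=lambda a:55*np.array([np.cos(np.radians(a)),np.sin(np.radians(a))])
print([[round(float(v),2) for v in np.array([[c,s],[s,-c]])@(p(a0-st*i)-p(a0))/10] for i in range(1,int(n)+1)])
E
python3 arc.py -7 6 12; python3 arc.py -79 6 12
```

```text
[[-0.24, 0.52], [-0.53, 1.02], [-0.87, 1.48], [-1.26, 1.91], [-1.69, 2.29], [-2.16, 2.63], [-2.66, 2.91], [-3.19, 3.14], [-3.74, 3.31], [-4.3, 3.43], [-4.87, 3.48], [-5.45, 3.48]]
[[-0.57, -0.06], [-1.13, -0.19], [-1.68, -0.37], [-2.2, -0.61], [-2.7, -0.9], [-3.16, -1.24], [-3.59, -1.63], [-3.97, -2.06], [-4.31, -2.53], [-4.59, -3.03], [-4.82, -3.56], [-4.99, -4.11]]
```

>>> step_arm:
  plan:
    - {"offset":[-0.24,0.52,0],"rot":[0,0,0],"gripper":1.5}
    - {"offset":[-0.53,1.02,0],"rot":[0,0,0],"gripper":1.5}
    - {"offset":[-0.87,1.48,0],"rot":[0,0,0],"gripper":1.5}
    - {"offset":[-1.26,1.91,0],"rot":[0,0,0],"gripper":1.5}
    - {"offset":[-1.69,2.29,0],"rot":[0,0,0],"gripper":1.5}
    - {"offset":[-2.16,2.63,0],"rot":[0,0,0],"gripper":1.5}
    - {"offset":[-2.66,2.91,0],"rot":[0,0,0],"gripper":1.5}
    - {"offset":[-3.19,3.14,0],"rot":[0,0,0],"gripper":1.5}
    - {"offset":[-3.74,3.31,0],"rot":[0,0,0],"gripper":1.5}
    - {"offset":[-4.3,3.43,0],"rot":[0,0,0],"gripper":1.5}
    - {"offset":[-4.87,3.48,0],"rot":[0,0,0],"gripper":1.5}
    - {"offset":[-5.45,3.48,0],"rot":[0,0,0],"gripper":1.5}

```text
time_s: 4.8
eef_pos: [543.4, 127.6, 157.5]
ee_rot: [-0.001, 0.992, 0.125, 0.002]
force: [7.1, 8.8, 1.0]
grip_width: 0.262
grip_force: 48.9
```

```bash
cat > chk.py <<'E'
from h import *
q=sense(); d=q["eef_pos"][:2]-np.array([532.3,181]); a=np.arctan2(d[1],d[0]); f=q["force"]
print("t",q["time_s"],"pos",q["eef_pos"].round(1),"r",np.hypot(*d).round(1),"ang",np.degrees(a).round(1),"F",f.round(1),"rad",(f[0]*np.cos(a)+f[1]*np.sin(a)).round(1),"tan_ccw",(-f[0]*np.sin(a)+f[1]*np.cos(a)).round(1),"grip",q["grip_width"].round(3),q["grip_force"])
for n,u in(("side",(205.6,179.6)),("top",(247.2,135.2))):
    c=capture(n); x,y=int(u[0]),int(u[1]); w=c["color"][y-6:y+8,x-6:x+8].astype(int)
    print(n,"red px",int(((w[...,0]>150)&(w[...,1]<90)&(w[...,2]<90)).sum()),"white",int((w.min(-1)>180).sum()))
E
python3 chk.py
```

```text
Traceback (most recent call last):
  File "chk.py", line 3, in <module>
    print("t",q["time_s"],"pos",q["eef_pos"].round(1),"r",np.hypot(*d).round(1),"ang",np.degrees(a).round(1),"F",f.round(1),"rad",(f[0]*np.cos(a)+f[1]*np.sin(a)).round(1),"tan_ccw",(-f[0]*np.sin(a)+f[1]*np.cos(a)).round(1),"grip",q["grip_width"].round(3),q["grip_force"])
                                                                                                                                                                                                                                      ^^^^^^^^^^^^^^^^^^^^^
AttributeError: 'float' object has no attribute 'round'
```

>>> step_arm:
  plan:
    - {"offset":[-0.57,-0.06,0],"rot":[0,0,0],"gripper":1.5}
    - {"offset":[-1.13,-0.19,0],"rot":[0,0,0],"gripper":1.5}
    - {"offset":[-1.68,-0.37,0],"rot":[0,0,0],"gripper":1.5}
    - {"offset":[-2.2,-0.61,0],"rot":[0,0,0],"gripper":1.5}
    - {"offset":[-2.7,-0.9,0],"rot":[0,0,0],"gripper":1.5}
    - {"offset":[-3.16,-1.24,0],"rot":[0,0,0],"gripper":1.5}
    - {"offset":[-3.59,-1.63,0],"rot":[0,0,0],"gripper":1.5}
    - {"offset":[-3.97,-2.06,0],"rot":[0,0,0],"gripper":1.5}
    - {"offset":[-4.31,-2.53,0],"rot":[0,0,0],"gripper":1.5}
    - {"offset":[-4.59,-3.03,0],"rot":[0,0,0],"gripper":1.5}
    - {"offset":[-4.82,-3.56,0],"rot":[0,0,0],"gripper":1.5}
    - {"offset":[-4.99,-4.11,0],"rot":[0,0,0],"gripper":1.5}

```text
time_s: 6.0
eef_pos: [485.2, 153.4, 157.5]
ee_rot: [0.001, 0.992, 0.126, 0.002]
force: [5.7, -6.3, 2.4]
grip_width: 0.261
grip_force: 49.4
```

```bash
sed -i 's/q\["grip_width"\].round(3)/q["grip_width"]/' chk.py; python3 chk.py; for a in -151 -181 -211 -241; do python3 arc.py $a 5 6; done
```

```text
t 6.0 pos [485.2 153.4 157.5] r 54.6 ang -149.6 F [ 5.7 -6.3  2.4] rad -1.7 tan_ccw 8.3 grip 0.26063657967544485 49.44788075052202
side red px 17 white 16
top red px 0 white 109
[[-0.1, -0.47], [-0.16, -0.95], [-0.18, -1.42], [-0.15, -1.9], [-0.09, -2.38], [0.02, -2.85]]
[[0.15, -0.46], [0.33, -0.9], [0.56, -1.32], [0.82, -1.73], [1.12, -2.1], [1.44, -2.45]]
[[0.36, -0.32], [0.74, -0.61], [1.15, -0.87], [1.57, -1.08], [2.02, -1.26], [2.48, -1.4]]
[[0.47, -0.1], [0.95, -0.16], [1.42, -0.18], [1.9, -0.15], [2.38, -0.09], [2.85, 0.02]]
```

>>> step_arm:
  plan:
    - {"offset":[-0.1,-0.47,0],"rot":[0,0,0],"gripper":1.5}
    - {"offset":[-0.16,-0.95,0],"rot":[0,0,0],"gripper":1.5}
    - {"offset":[-0.18,-1.42,0],"rot":[0,0,0],"gripper":1.5}
    - {"offset":[-0.15,-1.9,0],"rot":[0,0,0],"gripper":1.5}
    - {"offset":[-0.09,-2.38,0],"rot":[0,0,0],"gripper":1.5}
    - {"offset":[0.02,-2.85,0],"rot":[0,0,0],"gripper":1.5}

```text
time_s: 6.7
eef_pos: [477.5, 181.1, 157.4]
ee_rot: [0.001, 0.992, 0.126, 0.0]
force: [1.2, -7.8, 7.5]
grip_width: 0.263
grip_force: 50.2
```

```bash
python3 chk.py
```

```text
t 6.7 pos [477.5 181.1 157.4] r 54.8 ang 179.9 F [ 1.2 -7.8  7.5] rad -1.2 tan_ccw 7.8 grip 0.262586899120944 50.20029069855809
side red px 17 white 16
top red px 0 white 76
```

>>> step_arm:
  plan:
    - {"offset":[0.15,-0.46,0],"rot":[0,0,0],"gripper":1.5}
    - {"offset":[0.33,-0.9,0],"rot":[0,0,0],"gripper":1.5}
    - {"offset":[0.56,-1.32,0],"rot":[0,0,0],"gripper":1.5}
    - {"offset":[0.82,-1.73,0],"rot":[0,0,0],"gripper":1.5}
    - {"offset":[1.12,-2.1,0],"rot":[0,0,0],"gripper":1.5}
    - {"offset":[1.44,-2.45,0],"rot":[0,0,0],"gripper":1.5}

```text
time_s: 7.4
eef_pos: [484.6, 208.6, 157.3]
ee_rot: [0.001, 0.992, 0.126, -0.001]
force: [-4.9, -5.9, 10.0]
grip_width: 0.263
grip_force: 50.6
```

```bash
python3 chk.py
```

```text
t 7.4 pos [484.6 208.6 157.3] r 55.1 ang 150.0 F [-4.9 -5.9 10. ] rad 1.3 tan_ccw 7.6 grip 0.2632561777176801 50.5541598983109
side red px 17 white 16
top red px 1 white 69
```

>>> step_arm:
  plan:
    - {"offset":[0.36,-0.32,0],"rot":[0,0,0],"gripper":1.5}
    - {"offset":[0.74,-0.61,0],"rot":[0,0,0],"gripper":1.5}
    - {"offset":[1.15,-0.87,0],"rot":[0,0,0],"gripper":1.5}
    - {"offset":[1.57,-1.08,0],"rot":[0,0,0],"gripper":1.5}
    - {"offset":[2.02,-1.26,0],"rot":[0,0,0],"gripper":1.5}
    - {"offset":[2.48,-1.4,0],"rot":[0,0,0],"gripper":1.5}

```text
time_s: 8.1
eef_pos: [505.4, 229.5, 157.4]
ee_rot: [-0.0, 0.992, 0.126, -0.0]
force: [-2.0, 2.5, 8.7]
grip_width: 0.262
grip_force: 50.2
```

```bash
python3 chk.py
```

```text
t 8.1 pos [505.4 229.5 157.4] r 55.4 ang 119.1 F [-2.   2.5  8.7] rad 3.2 tan_ccw 0.5 grip 0.2621470968428168 50.2411703299731
side red px 0 white 0
top red px 0 white 79
```

Resistance fell from 7.6 to 0.5 N, so I've stopped cranking. A picture should confirm that the pin is down.

```bash
python3 - <<'E'
from h import *
s,t=capture("side"),capture("top")
a=cv2.resize(s["color"][150:240,165:255],(400,400),interpolation=cv2.INTER_CUBIC)
b=cv2.resize(t["color"][115:195,188:268],(400,400),interpolation=cv2.INTER_CUBIC)
save(np.hstack([a,b]),"s3.png")
E
```

```text
(no output)
```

View pics/s3.png

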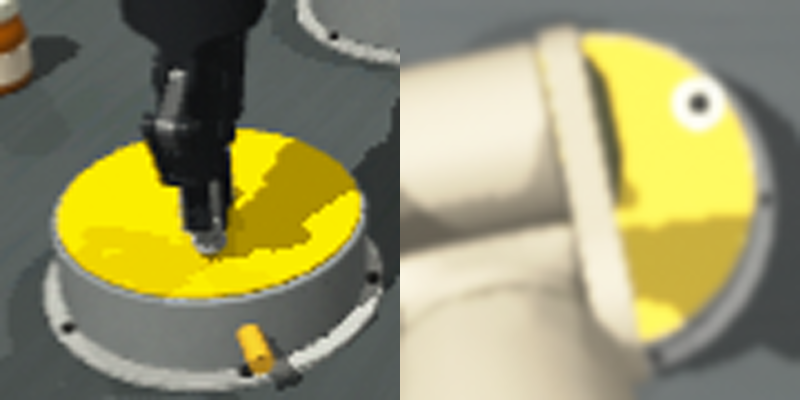

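In the top view the white collar at (700,102) shows an empty dark hole, so the pin is down. The side view shows the gripper still holding the knob. Now I'll release and rise.

>>> step_arm:
  plan:
    - {"offset":[0,0,0],"rot":[0,0,0],"gripper":6.5}
    - {"offset":[0,0,0],"rot":[0,0,0],"gripper":6.5}
    - {"offset":[0,0,0],"rot":[0,0,0],"gripper":6.5}
    - {"offset":[0,0,0],"rot":[0,0,0],"gripper":6.5}
    - {"offset":[0,0,0],"rot":[0,0,0],"gripper":6.5}
    - {"offset":[0,0,-2],"rot":[0,0,0],"gripper":6.5}
    - {"offset":[0,0,-5],"rot":[0,0,0],"gripper":6.5}
    - {"offset":[0,0,-9],"rot":[0,0,0],"gripper":6.5}
    - {"offset":[0,0,-13],"rot":[0,0,0],"gripper":6.5}
    - {"offset":[0,0,-13],"rot":[0,0,0],"gripper":6.5}
    - {"offset":[0,0,-13],"rot":[0,0,0],"gripper":6.5}
    - {"offset":[0,0,-13],"rot":[0,0,0],"gripper":6.5}

```text
time_s: 9.5
eef_pos: [505.2, 228.9, 285.7]
ee_rot: [0.0, 0.992, 0.126, -0.001]
force: [-0.5, 0.7, -0.0]
grip_width: 0.756
grip_force: 0.0
```

```bash
python3 - <<'E'
from h import *
print(sense()["force"])
s,t=capture("side"),capture("top")
a=cv2.resize(s["color"][120:240,150:270],(400,400),interpolation=cv2.INTER_CUBIC)
b=cv2.resize(t["color"][115:195,188:268],(400,400),interpolation=cv2.INTER_CUBIC)
save(np.hstack([a,b]),"s4.png")
E
```

```text
[-0.51446839  0.69391251 -0.03917447]
```

View pics/s4.png

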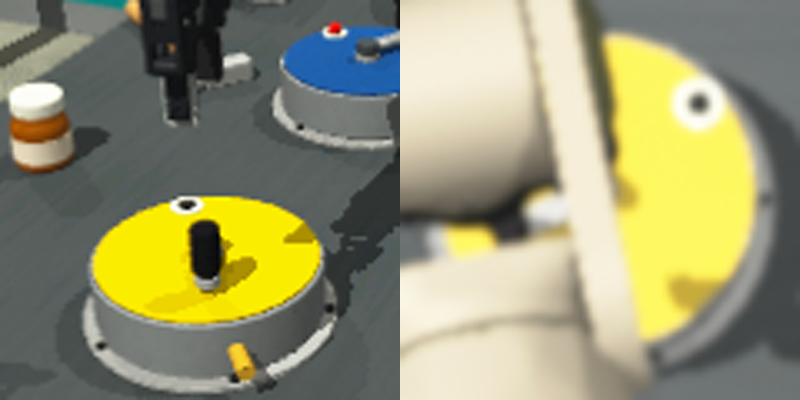

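The side view shows the empty collar hole at (187,205) and the knob free at (205,250), with the gripper well clear above. The blue cassette's pin is still up and its crank hasn't been touched.

```bash
python3 -c "
from rig import *
print(finish_job())"
```

```text
the job is handed in; nothing more can be done
None
```

I turned the yellow cassette's crank clockwise about 234° until the resistance dropped away and the red feeler pin sank. Then I let go with the pin down, left the blue crank untouched, and handed the job in at about 9.6 s.

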